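Switch on the wide label printer in the stationery stockroom

TASK

Two label printers stand on the stockroom shelf. Switch on the wider one: put a fingertip in the recessed slot on its top and slide the small flush switch fully home to the end of the slot marked by the little round lens. Leave the narrower printer's switch as it is.

Things in the scene. Friction and masses are not known exactly. Their poses are not given: they have to be found in the camera images.
- wide_printer: Wider label printer, grey case 150 deep (x), 170 wide (y), fixed. Origin: centre of its underside; z up, x from front to the white roll at the back, y to the left seen from the front. Deck 55 high; slot in it centred at x -35, y 0: 34 wide (x), 88 long (y), 10 deep. Round 8 mm lens beside the slot's +y (on) end, at x -63, y 37. Roll (x above 3) rises to 76, cheeks to 67.
- wide_switch (a joint): Pale ribbed slide switch in the wide printer's slot, 30 (x) by 12 (y) by 9 high, top 1 mm below deck. Value in m: 0 off, 0.026 on at the end stop, growing to the printer's +y; its centre is at printer x -35 mm, y 11 mm + value. Starts 0 to 0.004; 49 mm or more of empty slot on its -y side take the shut fingertips. Slides with about 2 N, stays where left.
- narrow_printer: Narrower label printer, to be left alone: like the wide one (height, depth, slot, switch, lens, origin, axes) but only 106 mm wide (y), with a roll 58 long instead of 112; fixed. The two swap places at random.
- narrow_switch (a joint): Slide switch of the narrow printer, value in m on the same scale; starts at 0 to 0.004 and must stay there.

How it is judged:
At the end, for the whole second after the job is handed in: The wide printer's switch is within 6 mm of its on stop (joint above 0.020) and at rest, and the narrow printer's switch is still off (joint below 0.008) (value of joint wide_switch above 0.02 m and value of joint narrow_switch below 0.008 m and velocity of joint wide_switch between -0.01 and 0.01 m/s); the robot touches nothing.
It fails at once if the narrow printer's switch is slid 8 mm or more from off (value of joint narrow_switch above 0.008 m).
It also fails if it takes over 26 s, if anything falls off the work surface, if the arm or the gripper's body presses on something with over 40 N, if the wrist force passes 120 N, or if a joint passes its speed limit or range.

ROBOT

A 7-joint arm with a two-finger parallel gripper is mounted at the origin on the work surface. World frame = base frame: x ahead of the robot, y to its left, z up, the work surface at z = 0. Lengths are in m, angles in rad, forces in N, time in s.
With the tool pointing down it reaches from about 0.35 to 0.9 m from the base axis. Payload 8.1 kg.
Tool frame: the origin (TCP) lies where the fingers leave the gripper's body, on its centre line; the fingertips stand 66 mm ahead of it and the grasp point (between the pads) lies 47 mm ahead of it (arm.tip_reach is the distance from the TCP to the fingertips, in m); z points along the fingers, y is the direction in which the jaws open and shut (so a half turn about z gives the same grasp; the last joint's range is limited). The gripper opens to 92 mm and grips with 3 to 60 N. Pads are 19 mm wide; open, the fingers measure 130 mm over their backs; the gripper's body (75 mm by 190 mm) begins 47 mm behind the grasp point.
Start: joints at [-1.292, 0.434, 0.025, 1.573, -0.012, 1.134, -0.075], TCP at [0.233, 0.58, 0.292] pointing down, gripper open.
Joint ranges: [-2.62, 2.62], [-0.44, 2.09], [-1.27, 1.32], [0.08, 2.57], [-1.32, 4.46], [0.12, 2], [-2.74, 2.74]. Speed limits (rad/s): [2.22, 2.22, 3.01, 3.01, 3.14, 3.14, 3.14].

INTERFACE

Orientations are given as a rotation vector (axis times angle).
In Python, from cell import arm gives the robot as it stands.
- The arm moves only by the tool carry_out, never from a script. Its argument "plan" is a list of rows, each a list of 5 numbers: the shift along the world's x, y, z in cm, then the turn about the world's z in rad, then the finger opening in cm, from 0 to 9.18. In form: [[tx, ty, tz, spin, fingers], ...]. A call has 1 to 20 rows; each row is the pose to reach, as a shift and turn from the pose measured when the call began; what a row does not reach only later rows make up. A row lasts 1/10 s, in which the tool goes at most 50 mm and 8.59 degrees, less where a joint would pass 70% of its speed; a pose out of reach is approached as far as the arm can. A call with a gripper value outside its range is refused whole. The fingers move at their own pace and stop on an object; "squeeze" is the grip in N (left out, the last holds). Time passes only in rows, so rows that repeat a pose let the fingers close. It gives the time, the measured TCP pose, the force and the opening at its end, in the units of the state.
- arm.observe(): the state, without advancing time (a new reading comes with each control period).
- arm.get_image(name): name is "side" or "top" or "wrist"; returns (picture, depth): 480x640x3 uint8, red, green, blue; 480x640 float32, m along the optical axis (not along the pixel's ray), 0 where there is no reading.
- arm.get_calibration(name): a dict with "intrinsics" (3x3 intrinsics, pixels), "rvec" (rotation vector, rad) and "tvec" (3), from world to camera coordinates, as OpenCV has them; the wrist camera has in their place "tool_from_camera" (4x4, takes a point from camera to tool coordinates, whose origin is the TCP and whose axes are the flange's). Camera axes: x right, y down, z forward; pixel columns grow to the right and rows downward; lengths in m; the calibration is good to about 2 mm. The wrist camera is an equidistant fisheye: a pixel r from the principal point sees the ray r / f radians off the axis. A picture is of the moment at which its call begins: read the wrist's pose just before it. get_calibration takes no time and is no camera call.
- arm.sign_off(): hands the job in, once; it reports no verdict.
The state is a dict: "clock": time; "joints": joint angles; "dq": joint speeds; "joint_efforts": joint torques, N m; "position": TCP position; "ee_rot": TCP orientation; "force": force on the tool from outside, world axes, zero at the start; "ft_torque": the same for the moment, N m; "width": opening from 0.0 (shut) to 1.0 (fully open).
Only numpy, scipy, OpenCV 4.12 (cv2) and the standard library are available. Lean on these libraries where they do the work, as an engineer would, in place of code of your own. Each camera call takes 0.05 s, during which the arm holds its last target. There are 200 camera calls.

## Working session

There is one attempt and no reset: what is moved stays moved. The work goes in short steps, Python scripts to look and compute and a tool call to move; the robot and the scene stay as the last step left them, time stands still between calls to the robot, and variables do not carry over. Pictures are saved under pics/ and viewed, about 8 in all and at most 12, crops included, and the job is handed in when it is done.

Besides the shell and the picture viewer there is one more tool, called after ">>>" by a JSON object that holds its "method" and its "body". carry_out: Moves the arm, as the interface text tells. Its arguments: {"type":"object","properties":{"plan":{"type":"array"},"squeeze":{"type":"number"}},"required":["plan"]}

```bash
mkdir -p pics; ls; python3 - <<'E'
from cell import arm
import numpy as np, cv2
s=arm.observe(); print({k:np.round(v,3).tolist() for k,v in s.items()})
for n in ("top","side"):
    p,d=arm.get_image(n); cv2.imwrite(f"pics/{n}0.png",p[:,:,::-1]); np.save(f"pics/{n}0.npy",d)
    print(n,arm.get_calibration(n))
E
```

```text
pics
{'clock': 0.0, 'joints': [-1.292, 0.435, 0.025, 1.574, -0.012, 1.134, -0.075], 'dq': [0.001, 0.002, -0.0, 0.001, 0.001, 0.0, -0.0], 'joint_efforts': [0.002, -66.786, 0.986, -31.446, -0.06, 0.043, 0.0], 'position': [0.233, 0.58, 0.291], 'ee_rot': [-0.596, -3.084, 0.002], 'force': [-0.61, 0.608, 0.109], 'ft_torque': [-0.01, 0.056, 0.037], 'width': 1.002}
top {'intrinsics': array([[445.88336845,   0.        , 321.08434545],
       [  0.        , 445.88336845, 247.34235155],
       [  0.        ,   0.        ,   1.        ]]), 'rvec': array([ 2.11524156, -2.10199909,  0.11351716]), 'tvec': array([0.01977678, 0.51502197, 0.62748568])}
side {'intrinsics': array([[548.94046743,   0.        , 317.99639964],
       [  0.        , 548.94046743, 241.27713472],
       [  0.        ,   0.        ,   1.        ]]), 'rvec': array([ 0.21265816, -2.80258345,  1.27886639]), 'tvec': array([0.5049126 , 0.09483064, 0.81272981])}
```

View pics/top0.png

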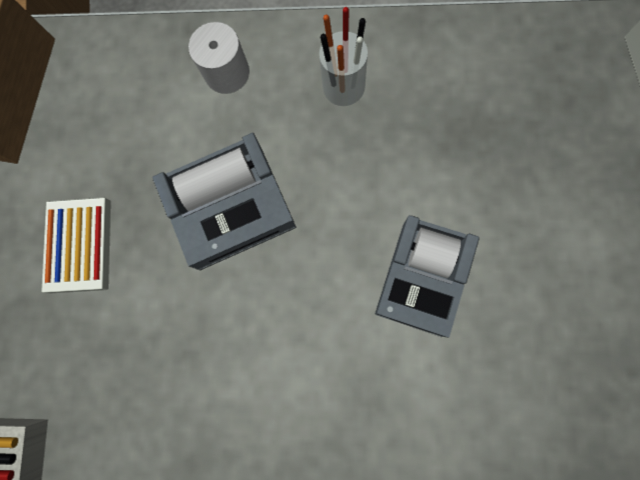

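View pics/side0.png

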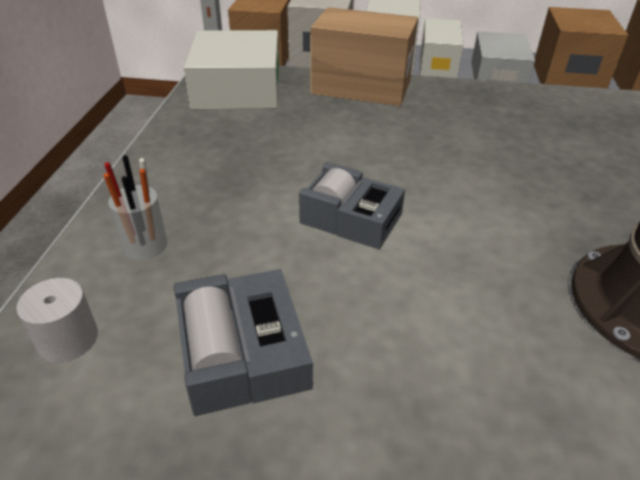

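The top picture shows the wide printer with its slot near (231,219), switch at about (222,223) and lens at (214,246). The narrow printer is at about (425,280). The side view agrees. Next I'll measure these points in both views.

```bash
cat > h.py <<'E'
import numpy as np, cv2
def plane(cal,uv,z):
    R=cv2.Rodrigues(cal["rvec"])[0]; K=cal["intrinsics"]; c=-R.T@cal["tvec"]
    r=(R.T@np.linalg.inv(K)@np.c_[np.float64(uv),np.ones(len(uv))].T).T
    return c+r*((z-c[2])/r[:,2])[:,None]
E
python3 - <<'E'
from cell import arm
import numpy as np, cv2
from h import plane
for n,(x0,y0,x1,y1) in {"top":(160,190,290,262),"side":(240,280,305,365)}.items():
    p=cv2.imread(f"pics/{n}0.png"); cal=arm.get_calibration(n); d=np.load(f"pics/{n}0.npy")
    hsv=cv2.cvtColor(p,cv2.COLOR_BGR2HSV); roi=np.zeros(p.shape[:2],np.uint8); roi[y0:y1,x0:x1]=255
    V=hsv[:,:,2]
    def big(m,k=0):
        c=sorted(cv2.findContours(m,cv2.RETR_EXTERNAL,cv2.CHAIN_APPROX_NONE)[0],key=cv2.contourArea)[::-1]
        return c
    dark=((V<45)*roi).astype(np.uint8); dark=dark&roi
    br=cv2.morphologyEx(((V>140)&(hsv[:,:,1]<90)).astype(np.uint8)*255&roi,cv2.MORPH_CLOSE,np.ones((3,3)))
    u=cv2.morphologyEx(dark|0,cv2.MORPH_CLOSE,np.ones((3,3)))
    for nm,m in (("dark",u),("bright",br)):
        for c in big(m)[:5]:
            if cv2.contourArea(c)<6: continue
            M=cv2.moments(c); r=cv2.minAreaRect(c)
            box=plane(cal,cv2.boxPoints(r),.055)
            print(n,nm,"area",cv2.contourArea(c),"ctr",np.round([M['m10']/M['m00'],M['m01']/M['m00']],1),
              "world",plane(cal,[[M['m10']/M['m00'],M['m01']/M['m00']]],.055).round(4).tolist(),"box",box[:,:2].round(4).tolist())
    s=4; cv2.imwrite(f"pics/{n}crop.png",cv2.resize(p[y0-50:y1+20,x0-10:x1+10],None,fx=s,fy=s,interpolation=cv2.INTER_CUBIC))
E
```

```text
top dark area 598.5 ctr [241.4 214.2] world [[0.5635, 0.1435, 0.055]] box [[0.5679, 0.173], [0.5879, 0.1277], [0.5591, 0.1145], [0.5393, 0.1595]]
top dark area 250.0 ctr [210.7 227.9] world [[0.5425, 0.1896, 0.055]] box [[0.5524, 0.2063], [0.561, 0.1866], [0.5329, 0.1733], [0.5243, 0.1927]]
top dark area 210.0 ctr [241.6 246.2] world [[0.5144, 0.1412, 0.055]] box [[0.4923, 0.2003], [0.5426, 0.0872], [0.5362, 0.0843], [0.486, 0.1972]]
top dark area 95.0 ctr [178.4 203.2] world [[0.5811, 0.2419, 0.055]] box [[0.602, 0.2553], [0.606, 0.2423], [0.5681, 0.2285], [0.5641, 0.2414]]
top bright area 203.5 ctr [189.2 194. ] world [[0.5956, 0.2259, 0.055]] box [[0.6021, 0.247], [0.6017, 0.1922], [0.5828, 0.1912], [0.583, 0.2457]]
top bright area 122.0 ctr [221.8 222.9] world [[0.5501, 0.1729, 0.055]] box [[0.5609, 0.1846], [0.5655, 0.1734], [0.5388, 0.1616], [0.5343, 0.1727]]
top bright area 14.5 ctr [214.1 245.9] world [[0.5148, 0.183, 0.055]] box [[0.5178, 0.1863], [0.5178, 0.1802], [0.5117, 0.1799], [0.5117, 0.186]]
side dark area 540.5 ctr [263.1 310.2] world [[0.5624, 0.1476, 0.055]] box [[0.5857, 0.1339], [0.5567, 0.1183], [0.5397, 0.1599], [0.5676, 0.1743]]
side dark area 189.5 ctr [271.1 338.6] world [[0.5419, 0.1925, 0.055]] box [[0.5589, 0.1929], [0.5301, 0.1789], [0.5249, 0.1921], [0.5533, 0.2057]]
side bright area 80.5 ctr [268.4 328.5] world [[0.5488, 0.1771, 0.055]] box [[0.565, 0.1755], [0.5379, 0.1656], [0.5343, 0.1767], [0.5611, 0.1864]]
```

View pics/topcrop.png

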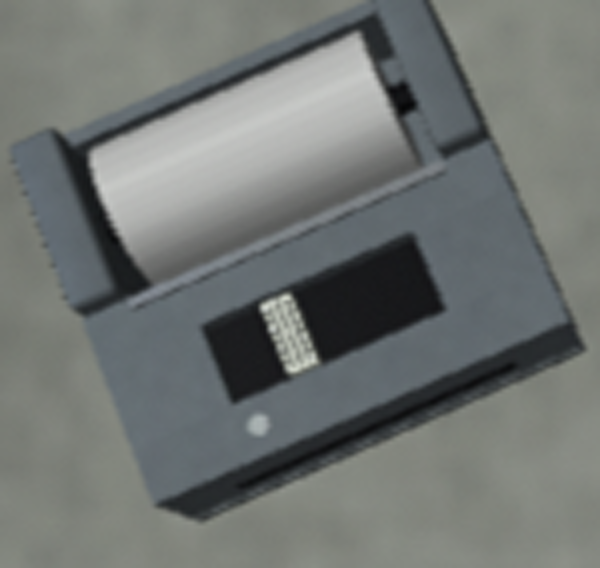

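Both views agree within about 2 mm on the slot: centre about (0.5556, 0.161), printer yaw about 24°. The lens also lands where it should. The shut fingertips should measure about 38 mm (jaw axis) by 19 mm, so I'll put the jaw axis along the slot. That needs a turn of +0.80 rad, with the tool first above (0.563, 0.144).

>>> {"method": "carry_out", "body": {"plan": [[33,-43.6,0,0.8,0],[33,-43.6,0,0.8,0],[33,-43.6,0,0.8,0],[33,-43.6,0,0.8,0],[33,-43.6,0,0.8,0],[33,-43.6,0,0.8,0],[33,-43.6,0,0.8,0],[33,-43.6,0,0.8,0],[33,-43.6,0,0.8,0],[33,-43.6,0,0.8,0],[33,-43.6,0,0.8,0],[33,-43.6,0,0.8,0],[33,-43.6,0,0.8,0],[33,-43.6,0,0.8,0],[33,-43.6,0,0.8,0],[33,-43.6,0,0.8,0],[33,-43.6,0,0.8,0],[33,-43.6,0,0.8,0]]}}

```text
clock: 1.9
position: [0.5625, 0.1442, 0.2916]
ee_rot: [-0.653, 3.072, -0.002]
force: [-0.1, 0.0, 0.7]
width: 0.01
```

```bash
cat > w.py <<'E'
import sys
from cell import arm
import numpy as np, cv2
s=arm.observe(); R=cv2.Rodrigues(np.array(s["ee_rot"]))[0]
print(s["clock"],np.round(s["position"],4),"yaw of tool y",np.degrees(np.arctan2(R[1,1],R[0,1])),"z axis",R[:,2].round(3),"F",np.round(s["force"],2),"w",s["width"])
p,d=arm.get_image("wrist"); cv2.imwrite(f"pics/wrist{sys.argv[1]}.png",p[:,:,::-1])
c=arm.get_calibration("wrist"); print(c)
K=c["intrinsics"]; T=np.linalg.inv(np.array(c["tool_from_camera"]))
def proj(w):
    q=T[:3,:3]@(R.T@(np.array(w)-s["position"]))+T[:3,3]
    r=np.hypot(q[0],q[1]); a=np.arctan2(r,q[2]); return K[:2,2]+K[0,0]*a*q[:2]/r
cs=np.array([.5556,.161]); th=np.radians(24)
X=np.array([np.cos(th),np.sin(th)]);Y=np.array([-X[1],X[0]])
for nm,a,b,z in [("slot",17,44,.055),("slot",17,-44,.055),("slot",-17,-44,.055),("slot",-17,44,.055),("lens",-28,37,.055),("tip",0,-18.5,.055)]:
    print(nm,proj([*(cs+a*X/1e3+b*Y/1e3),z]).round(1))
E
python3 w.py 1
```

```text
1.9 [0.5625 0.1442 0.2916] yaw of tool y 114.00988785520404 z axis [ 0.001 -0.001 -1.   ] F [-0.08  0.04  0.65] w 0.010231495673223524
{'intrinsics': array([[371.64829954,   0.        , 312.87179647],
       [  0.        , 371.64829954, 232.8418306 ],
       [  0.        ,   0.        ,   1.        ]]), 'tool_from_camera': array([[ 5.13021739e-04, -9.68046383e-01, -2.50770688e-01,
         6.75292913e-02],
       [ 9.99999797e-01,  4.01534841e-04,  4.95740892e-04,
        -6.28056510e-04],
       [-3.79207009e-04, -2.50770891e-01,  9.68046392e-01,
        -9.19312825e-02],
       [ 0.00000000e+00,  0.00000000e+00,  0.00000000e+00,
         1.00000000e+00]])}
slot [381.1 232.8]
slot [285.5 232.7]
slot [284.9 195.9]
slot [382.6 196.4]
lens [375.4 184.2]
tip [313.4 214.5]
```

View pics/wrist1.png

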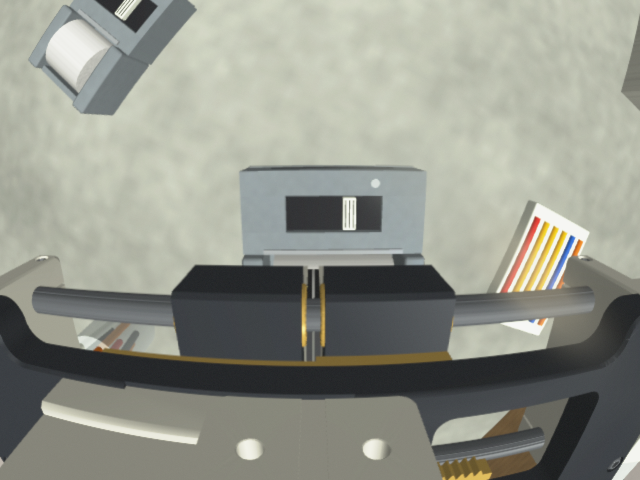

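The predicted slot corners (285–382, 196–233) and lens (375,184) fall on what the picture shows. The switch's -y edge is at column 342, so it sits at about 2 mm. Before inserting I'll check the shut fingers' extent from the wrist depth.

```bash
python3 - <<'E'
from cell import arm
import numpy as np
p,d=arm.get_image("wrist"); c=arm.get_calibration("wrist"); K=c["intrinsics"]; T=np.array(c["tool_from_camera"])
v,u=np.mgrid[:480,:640]; x=(u-K[0,2])/K[0,0]; y=(v-K[1,2])/K[0,0]; a=np.hypot(x,y)+1e-9
P=np.stack([x/a*np.tan(a)*d,y/a*np.tan(a)*d,d],-1)@T[:3,:3].T+T[:3,3]
for r in (262,268,275,285,292,305,330,350):
    print(r,[(cc,*(P[r,cc]*1e3).round().astype(int).tolist()) for cc in (180,220,260,290,303,308,313,320,340,370,440)])
m=(d>0)&(P[...,2]>0)&(P[...,2]<.08)&(abs(P[...,0])<.04)&(abs(P[...,1])<.1)
Q=P[m]*1e3
for lo in range(0,80,8):
    q=Q[(Q[:,2]>=lo)&(Q[:,2]<lo+8)]
    if len(q): print(lo,len(q),q.min(0).round(),q.max(0).round())
E
```

```text
262 [(180, -66, -152, 292), (220, -65, -104, 292), (260, -42, -48, 224), (290, -45, -22, 233), (303, -44, -10, 233), (308, -44, -5, 232), (313, -44, 0, 233), (320, -44, 6, 232), (340, -44, 25, 232), (370, -44, 52, 231), (440, -66, 144, 292)]
268 [(180, -74, -153, 292), (220, 37, -24, -7), (260, 36, -14, -6), (290, 37, -6, -6), (303, 11, -5, 62), (308, -48, -5, 227), (313, -48, 0, 227), (320, 11, 3, 63), (340, 37, 6, -7), (370, 37, 13, -7), (440, -73, 145, 291)]
275 [(180, -82, -154, 292), (220, 36, -22, -12), (260, 36, -13, -11), (290, 36, -6, -10), (303, 11, -5, 54), (308, 10, -3, 59), (313, 9, 0, 59), (320, 11, 2, 55), (340, 36, 6, -11), (370, 37, 13, -12), (440, 37, 30, -13)]
285 [(180, 37, -30, -19), (220, 37, -21, -18), (260, 37, -12, -18), (290, 68, -1, -92), (303, 35, -3, -13), (308, 9, -3, 48), (313, 10, 0, 47), (320, 34, 1, -12), (340, 37, 5, -18), (370, 36, 12, -17), (440, 37, 27, -20)]
292 [(180, 36, -29, -22), (220, 36, -20, -21), (260, 37, -12, -21), (290, 37, -5, -22), (303, 34, -3, -15), (308, 10, -2, 40), (313, 10, 0, 39), (320, 34, 1, -15), (340, 37, 5, -21), (370, 3
[... 287 characters left out ...]
20, 28, -20, -24), (260, 29, -12, -25), (290, 28, -5, -22), (303, 27, -3, -21), (308, 25, -2, -16), (313, 25, -1, -16), (320, 26, 1, -19), (340, 29, 5, -24), (370, 29, 11, -24), (440, 28, 27, -24)]
350 [(180, 22, -31, -23), (220, 23, -21, -23), (260, 23, -12, -23), (290, 23, -6, -23), (303, 13, -3, -7), (308, -4, -2, 20), (313, -179, 0, 294), (320, -3, 2, 19), (340, 23, 5, -23), (370, 23, 12, -23), (440, 22, 28, -23)]
0 100 [-33. -82.   0.] [35. 81.  5.]
16 349 [-9. -3. 17.] [ 4.  2. 21.]
24 36 [-9. -1. 29.] [-2. -0. 31.]
32 70 [ 9. -3. 34.] [10.  2. 40.]
40 135 [ 9. -5. 40.] [12.  4. 48.]
48 145 [ 9. -5. 48.] [12.  4. 56.]
56 143 [ 9. -5. 56.] [12.  4. 64.]
64 34 [10. -5. 64.] [11.  4. 67.]
```

Pad x-extent is ±10 mm and the tips are at about 66 mm, as specified. Now I'll descend so the tips end about 5 mm above the slot floor.

>>> {"method": "carry_out", "body": {"plan": [[0,0,-4,0,0],[0,0,-8,0,0],[0,0,-12,0,0],[0,0,-14.5,0,0],[0,0,-15.5,0,0],[0,0,-16,0,0],[0,0,-16.3,0,0],[0,0,-16.6,0,0],[0,0,-16.9,0,0],[0,0,-17.2,0,0],[0,0,-17.4,0,0],[0,0,-17.6,0,0],[0,0,-17.6,0,0],[0,0,-17.6,0,0],[0,0,-17.6,0,0]]}}

```text
clock: 3.5
position: [0.5627, 0.1439, 0.1157]
ee_rot: [-0.652, 3.073, -0.002]
force: [0.4, -0.1, -0.0]
width: 0.005
```

No contact, and the tips are at z = 0.050, inside the slot. Now I'll slide toward the lens along (-0.407, 0.914), 27 mm first.

>>> {"method": "carry_out", "body": {"plan": [[-0.12,0.27,0,0,0],[-0.24,0.55,0,0,0],[-0.37,0.82,0,0,0],[-0.49,1.1,0,0,0],[-0.61,1.37,0,0,0],[-0.73,1.64,0,0,0],[-0.85,1.92,0,0,0],[-0.98,2.19,0,0,0],[-1.1,2.47,0,0,0],[-1.1,2.47,0,0,0],[-1.1,2.47,0,0,0]]}}

```text
clock: 4.6
position: [0.5516, 0.1689, 0.1157]
ee_rot: [-0.653, 3.073, -0.002]
force: [-0.1, 0.2, 0.7]
width: 0.0
```

```bash
python3 w.py 2 | head -1; python3 - <<'E'
from cell import arm
import cv2
p,d=arm.get_image("side"); cv2.imwrite("pics/side2.png",cv2.resize(p[260:400,160:340,::-1],None,fx=4,fy=4,interpolation=cv2.INTER_CUBIC))
E
```

```text
4.6 [0.5516 0.1689 0.1157] yaw of tool y 113.9950384528097 z axis [ 0.001 -0.001 -1.   ] F [-0.13  0.2   0.69] w 0.0002456936670901962
```

View pics/side2.png

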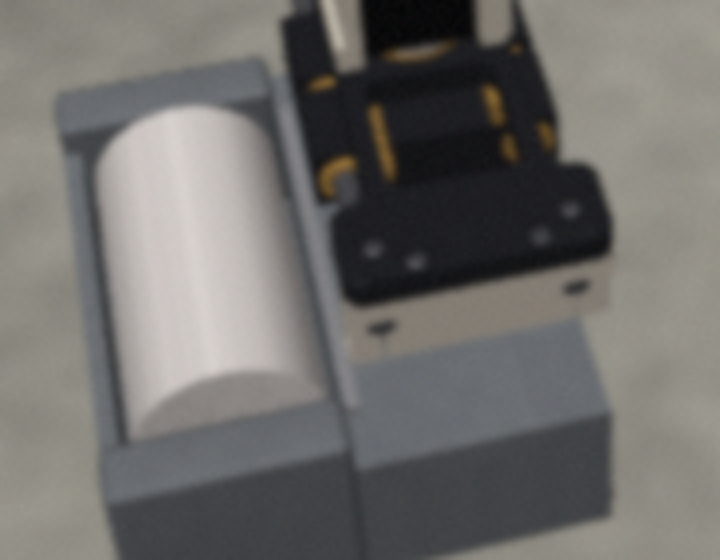

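The gripper hides the slot in this view, and there is no push force yet. I'll continue in small increments and watch the force.

>>> {"method": "carry_out", "body": {"plan": [[-0.04,0.09,0,0,0],[-0.08,0.18,0,0,0],[-0.12,0.27,0,0,0],[-0.16,0.37,0,0,0]]}}

```text
clock: 5.1
position: [0.5501, 0.1724, 0.1157]
ee_rot: [-0.652, 3.073, -0.002]
force: [0.6, -2.6, -0.1]
width: 0.006
```

A push reaction of 2.6 N, which fits the switch sliding. I'll continue.

>>> {"method": "carry_out", "body": {"plan": [[-0.04,0.09,0,0,0],[-0.08,0.18,0,0,0],[-0.12,0.27,0,0,0]]}}

```text
clock: 5.4
position: [0.5488, 0.1751, 0.1157]
ee_rot: [-0.652, 3.073, -0.002]
force: [0.2, -2.2, 0.2]
width: 0.002
```

>>> {"method": "carry_out", "body": {"plan": [[-0.04,0.09,0,0,0],[-0.08,0.18,0,0,0],[-0.12,0.27,0,0,0]]}}

```text
clock: 5.7
position: [0.5476, 0.1779, 0.1156]
ee_rot: [-0.652, 3.073, -0.002]
force: [0.4, -2.2, 1.1]
width: 0.002
```

>>> {"method": "carry_out", "body": {"plan": [[-0.04,0.09,0,0,0],[-0.08,0.18,0,0,0],[-0.12,0.27,0,0,0]]}}

```text
clock: 6.0
position: [0.5463, 0.1807, 0.1157]
ee_rot: [-0.652, 3.073, -0.002]
force: [0.9, -2.3, -0.1]
width: 0.002
```

>>> {"method": "carry_out", "body": {"plan": [[-0.04,0.09,0,0,0],[-0.08,0.18,0,0,0],[-0.12,0.27,0,0,0]]}}

```text
clock: 6.3
position: [0.5453, 0.1827, 0.1157]
ee_rot: [-0.652, 3.073, -0.003]
force: [1.6, -6.7, 1.1]
width: 0.001
```

Force jumped to 6.9 N and the motion fell short, so this looks like the end stop. One small push more to confirm it.

>>> {"method": "carry_out", "body": {"plan": [[-0.06,0.14,0,0,0],[-0.1,0.2,0,0,0],[-0.1,0.2,0,0,0]]}}

```text
clock: 6.6
position: [0.5452, 0.183, 0.1158]
ee_rot: [-0.649, 3.072, -0.006]
force: [2.5, -6.8, 0.5]
width: 0.005
```

The tool stalled against the stop. I'll back off along the slot, lift out and look.

>>> {"method": "carry_out", "body": {"plan": [[0.2,-0.45,0,0,0],[0.4,-0.9,0,0,0],[0.4,-0.9,0,0,0],[0.4,-0.9,1.5,0,0],[0.4,-0.9,5,0,0],[0.4,-0.9,10,0,0],[0.4,-0.9,15,0,0],[0.4,-0.9,17,0,0],[0.4,-0.9,17,0,0],[0.4,-0.9,17,0,0]]}}

```text
clock: 7.6
position: [0.5489, 0.1745, 0.2858]
ee_rot: [-0.65, 3.072, -0.005]
force: [-0.2, 0.1, -0.3]
width: 0.003
```

```bash
python3 w.py 3 | grep -v -e array -e e-0; python3 -c "
import cv2; p=cv2.imread('pics/wrist3.png'); cv2.imwrite('pics/wrist3c.png',cv2.resize(p[120:320,200:440],None,fx=3,fy=3,interpolation=cv2.INTER_CUBIC))"
```

```text
7.6 [0.5489 0.1745 0.2858] yaw of tool y 113.89332814158819 z axis [ 0.002 -0.003 -1.   ] F [-0.24  0.06 -0.34] w 0.0034958437342281928
       [  0.        , 371.64829954, 232.8418306 ],
       [ 0.00000000e+00,  0.00000000e+00,  0.00000000e+00,
         1.00000000e+00]])}
slot [346.6 234.2]
slot [249.3 234.3]
slot [247.9 197.2]
slot [347.3 196.9]
lens [339.5 184.4]
tip [276.7 215.8]
```

View pics/wrist3c.png

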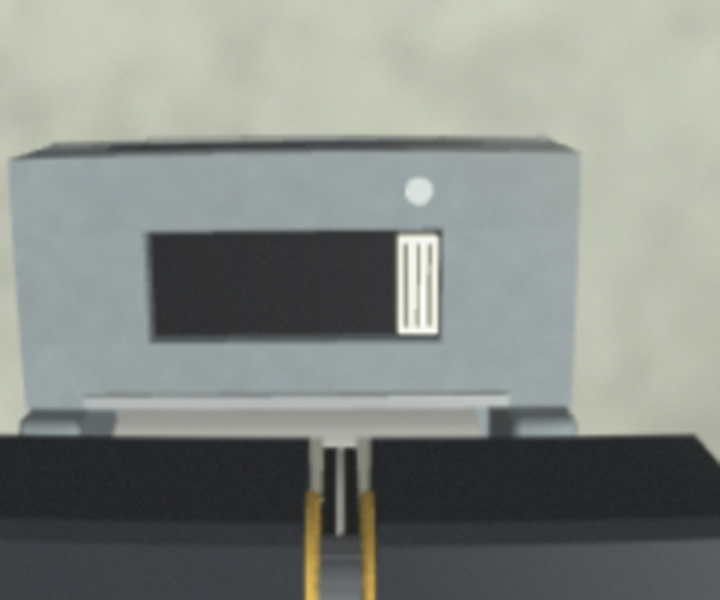

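The crop shows the switch at columns 397–440 of a slot spanning 149–441. It is tight against the end beside the lens (418,190), and the arm is clear.

```bash
python3 -c "
from cell import arm
print(arm.sign_off())"
```

```text
the job is handed in; nothing more can be done
None
```

The wide printer's switch is slid fully home to the lens end of its slot, and I handed the job in after about 7.6 s of robot time. I put the shut fingertips into the empty part of the slot and pushed the switch until it stalled. I then backed off and lifted clear.

- **Force:** it read about 2–2.6 N while the switch was sliding and about 7 N at the stop. It was about zero after lifting away.
- **Last wrist picture:** the switch is flush against the slot's end beside the lens, and the tool is well above the printer.
- **Disagreement:** the switch stalled about 12 mm further along than my assumed fingertip thickness predicted, so the shut tips are thinner than I took them to be. The last picture settles where the switch ended up.
- **Not checked:** I never went near the narrow printer, but I took no separate picture of its switch at the end.

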